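# Make up two seasoning kits in kitchen caddies

## Robot

A 6-joint arm with a two-finger parallel gripper is mounted at the origin on a cart in front of the work surface, level with it; the furniture and walls round the work are solid. World frame = base frame: x ahead of the robot, y to its left, z up, the work surface at z = 0. Lengths are in m, angles in rad, forces in N, time in s.
With the tool pointing down it reaches from about 0.325 to 0.85 m from the base axis. Payload 15.5 kg.
Tool frame: the origin (TCP) lies midway between the tips of the shut fingers; the grasp point (between the pads) lies 19 mm behind it; z points along the fingers, y is the line along which they close (so a half turn about z gives the same grasp; the last joint's range is limited). The gripper opens to 91 mm and grips with 3 to 60 N. Pads are 32 mm wide; open, the fingers measure 118 mm over their backs; the gripper's body (76 mm by 178 mm) begins 60 mm behind the grasp point.
Start: joints at [-1.325, 0.494, 1.345, -0, 1.302, -0.096], TCP at [0.209, -0.589, 0.214] pointing down, gripper open.
Joint ranges: [-2.91, 2.91], [-0.82, 2.16], [0.22, 2.67], [-1.22, 4.37], [0.12, 2.79], [-3.08, 3.08]. Speed limits (rad/s): [1.89, 1.89, 2.57, 3.01, 3.01, 3.01].

## Interface

Orientations are given as a 3x3 rotation matrix whose columns are the frame's x, y, z axes.
In Python, from bench import bot, cams gives the robot as it stands.
- The arm moves only by the shell command python3 -m pendant 'ROWS' [OPENING] [FORCE]. ROWS is JSON, a list that holds one entry, the list of rows, each a list of 6 numbers: the shift along the tool's x, y, z in units of 30 mm (1.0 is 30 mm), then the turn, a rotation vector about the tool's x, y, z in units of 10 degrees (1.0 is 10 degrees). A call has 1 to 10 rows; each row shifts and turns the commanded pose from where the row before left it, along the tool's axes as they then stand; what a row does not reach is not made up. A row lasts 1/8 s, in which the tool goes at most 62.5 mm and 10.7 degrees, less where a joint would pass 70% of its speed; a pose out of reach is approached as far as the arm can. A call is refused whole if a number of a shift passes 1 or a number of a turn 1, either way. A call with a gripper value outside its range is refused whole. OPENING is the finger opening in mm, from 0 to 91.2, set as the call begins (- or left out, the last holds). The fingers move at their own pace and stop on an object; FORCE is the grip in N (left out, the last holds). Time passes only in rows, so rows that do not move let the fingers close. It gives the time, the measured TCP pose, the force, the opening and the grip force at its end, in the units of the state.
- bot.sense(): the state, without advancing time (a new reading comes with each control period).
- cams.grab_frame(name): name is "side" or "top"; returns a dict with "color" (384x512x3 uint8, red, green, blue), "z_map" (384x512 float32, m along the optical axis (not along the pixel's ray), 0 where there is no reading), "mtx" (3x3 intrinsics, pixels), "T" (4x4, takes a point from camera to world coordinates). Camera axes: x right, y down, z forward; pixel columns grow to the right and rows downward; lengths in m; the calibration is good to about 2 mm. A picture is of the moment at which its call begins.
- bot.finish_job(): hands the job in; it is judged then, once.
The state is a dict: "time": time; "joint_positions": joint angles; "qvel": joint speeds; "joint_efforts": joint torques, N m; "eef_pos": TCP position; "tcp_rot": TCP orientation; "wrist_force": force on the tool from outside, world axes, zero at the start; "torque": the same for the moment, N m; "width": opening from 0.0 (shut) to 1.0 (fully open); "grasp_force": force on a finger pad.
Only numpy, scipy, OpenCV 4.12 (cv2) and the standard library are available. Lean on these libraries where they do the work, as an engineer would, in place of code of your own. Each camera call takes 0.05 s, during which the arm holds its last target. There are 200 camera calls.

## Task

Make up the two kits from the stock standing on the front part of the worktop (not from the jars along the back wall): into the wooden caddy with two compartments put the honey jar and one spice jar; into the caddy with three compartments put the tin, the salt shaker and the other spice jar. One thing to a compartment, standing upright on its floor; it does not matter which of that caddy's compartments. Leave the garlic and the espresso cup where they are and knock nothing over.

Things in the scene. Friction and masses are not known exactly. Their poses are not given: they have to be found in the camera images.
- caddy2: low open wooden caddy with TWO compartments side by side, fixed to the worktop. Outside 84 x 163 mm (x, y), 30 mm high, with a small dark cleat standing out 9 mm at each end. Origin: centre of its underside; z up, y along the row. Compartment centres at y = -39.5 and +39.5 mm, x = 0; each is 74 x 74 mm inside, floor 5 mm above the origin, walls 5 mm thick, rim at 30 mm, dividing wall at 26 mm
- caddy3: low open wooden caddy with THREE compartments in a row, fixed to the worktop. Outside 84 x 242 mm (x, y), otherwise made like the small one. Origin: centre of its underside; z up, y along the row. Compartment centres at y = -79, 0 and +79 mm, x = 0; each is 74 x 74 mm inside, floor 5 mm above the origin, walls 5 mm thick, rim at 30 mm, dividing walls at 26 mm
- honey: upright round glass jar of honey with a grey-white lid, 58 mm across, 95 mm high, on the front part of the worktop (the one at the back wall is not meant). Origin: centre of its underside; z up
- spice_a: upright round glass spice jar with a red cap, body 43 mm across up to 85 mm, cap 45 mm across above that, 106 mm high; one of two alike, either will do for either kit. Both stand on the front part of the worktop (the red-capped jars at the back wall are not meant). Origin: centre of its underside; z up
- spice_b: the second, identical spice jar: body 43 mm across up to 85 mm, red cap 45 mm across above that, 106 mm high. Origin: centre of its underside; z up
- tin: upright round food tin with a printed paper label and a pale metal lid, 57 mm across, 72 mm high, on the front part of the worktop (the one at the back wall is not meant). Origin: centre of its underside; z up
- salt: upright salt shaker, clear below with a dull grey top, 44 mm across up to about 70 mm, narrowing to 34 mm at the top, 90 mm high. Origin: centre of its underside; z up. (Wall cabinets hang above: underside at z = 0.58 m, fronts at x = 0.67 m, handles out to 0.63 m; lift things only as high as needed, under 0.2 m at the tool, behind x = 0.5 m)
- garlic: bystander: a pale loose garlic bulb, 48 x 50 mm, 51 mm high, standing among the stock; to be left alone. Origin: centre of its underside. (Also mind the tall fridge at the right end of the worktop: side wall at y = -0.455 m from x = 0.44 m on, door handles out to x = 0.39 m at y = -0.5 m; draw the tool in before swinging left from beside it)
- cup: bystander: a small patterned white espresso cup standing loose just behind the stock, to be left alone. 58 mm across, 84 mm with the handle, 49 mm high. Origin: on its underside at the middle of the 84 mm; the handle points to -y of its own frame and the bowl's centre is 12 mm to +y

How it is judged:
At the end, for the whole second after the job is handed in: Honey and one spice jar in caddy2; tin, salt and the other spice jar in caddy3: each in a compartment, upright within 0.12 rad, on its floor within 6 mm, at rest; garlic and cup within 30 mm of where they stood (x of honey in the frame of caddy2 between -0.02 and 0.02 m and y of honey in the frame of caddy2 between -0.062 and 0.062 m and z of honey in the frame of caddy2 between 0 and 0.011 m and angle between each of honey, tin, salt's own z axis and vertical below 0.12 rad and linear speed of each of honey, tin, salt below 0.01 m/s and x of tin in the frame of caddy3 between -0.02 and 0.02 m and y of tin in the frame of caddy3 between -0.1 and 0.1 m and z of tin in the frame of caddy3 between 0 and 0.011 m and x of salt in the frame of caddy3 between -0.02 and 0.02 m and y of salt in the frame of caddy3 between -0.1 and 0.1 m and z of salt in the frame of caddy3 between 0 and 0.011 m and ((x of spice_a in the frame of caddy2 between -0.02 and 0.02 m and y of spice_a in the frame of caddy2 between -0.062 and 0.062 m and z of spice_a in the frame of caddy2 between 0 and 0.011 m and angle between each of spice_a, spice_b's own z axis and vertical below 0.12 rad and linear speed of each of spice_a, spice_b below 0.01 m/s and x of spice_b in the frame of caddy3 between -0.02 and 0.02 m and y of spice_b in the frame of caddy3 between -0.1 and 0.1 m and z of spice_b in the frame of caddy3 between 0 and 0.011 m) or (x of spice_b in the frame of caddy2 between -0.02 and 0.02 m and y of spice_b in the frame of caddy2 between -0.062 and 0.062 m and z of spice_b in the frame of caddy2 between 0 and 0.011 m and angle between each of spice_b, spice_a's own z axis and vertical below 0.12 rad and linear speed of each of spice_b, spice_a below 0.01 m/s and x of spice_a in the frame of caddy3 between -0.02 and 0.02 m and y of spice_a in the frame of caddy3 between -0.1 and 0.1 m and z of spice_a in the frame of caddy3 between 0 and 0.011 m)) and distance of each of garlic, cup from where it was at the start of the episode below 0.03 m); the robot touches nothing.
It fails at once if the garlic or the espresso cup is pushed more than 30 mm or the cup is tipped over (distance of any of garlic, cup from where it was at the start of the episode above 0.03 m or angle between cup's own z axis and vertical above 0.7 rad).
It fails at once if one of the things for the kits is knocked over (angle between any of honey, spice_a, spice_b, tin, salt's own z axis and vertical above 0.8 rad).
It also fails if it takes over 128 s, if anything falls off the work surface, if the arm or the gripper's body presses on something with over 40 N, if the wrist force passes 120 N, or if a joint passes its speed limit or range.

## Working session

There is one attempt and no reset: what is moved stays moved. The work goes in short steps, Python scripts to look and compute and a shell command to move; the robot and the scene stay as the last step left them, time stands still between calls to the robot, and variables do not carry over. Pictures are saved under pics/ and viewed, at most 14 in all, crops included, and the job is handed in when it is done.

```bash
mkdir -p pics; python3 - <<'E'
from bench import bot,cams
import cv2,numpy as np
for n in("top","side"):
    f=cams.grab_frame(n); cv2.imwrite(f"pics/{n}0.png",cv2.resize(f["color"][:,:,::-1],(800,600)))
    np.savez(f"{n}0.npz",**{k:f[k] for k in("color","z_map","mtx","T")}); print(n,f["T"].round(3).tolist(),f["mtx"].round(1).tolist())
s=bot.sense();print(s["time"],s["eef_pos"],s["tcp_rot"])
E
```

```text
top [[-0.015, -0.998, 0.066, 0.501], [-1.0, 0.015, 0.004, 0.052], [-0.005, -0.066, -0.998, 1.292], [0.0, 0.0, 0.0, 1.0]] [[446.4, 0.0, 249.5], [0.0, 446.4, 185.6], [0.0, 0.0, 1.0]]
side [[-0.992, -0.054, 0.118, 0.432], [-0.13, 0.476, -0.87, 1.187], [-0.01, -0.878, -0.479, 0.682], [0.0, 0.0, 0.0, 1.0]] [[463.4, 0.0, 258.8], [0.0, 463.4, 193.7], [0.0, 0.0, 1.0]]
0.1 [ 0.20939062 -0.5885487   0.21341831] [[ 9.42154880e-01  3.35177718e-01 -2.83498587e-04]
 [ 3.35177832e-01 -9.42154361e-01  9.90265013e-04]
 [ 6.48153370e-05 -1.02800546e-03 -9.99999470e-01]]
```

View pics/top0.png

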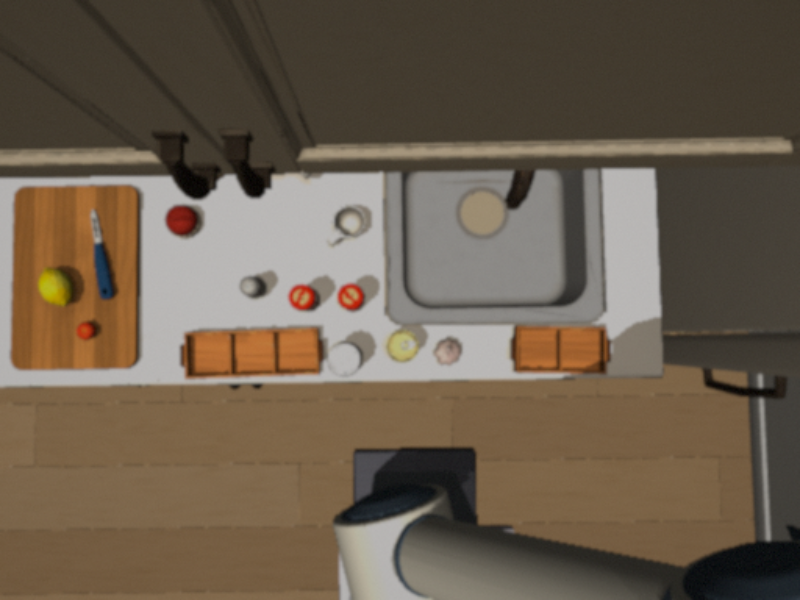

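View pics/side0.png

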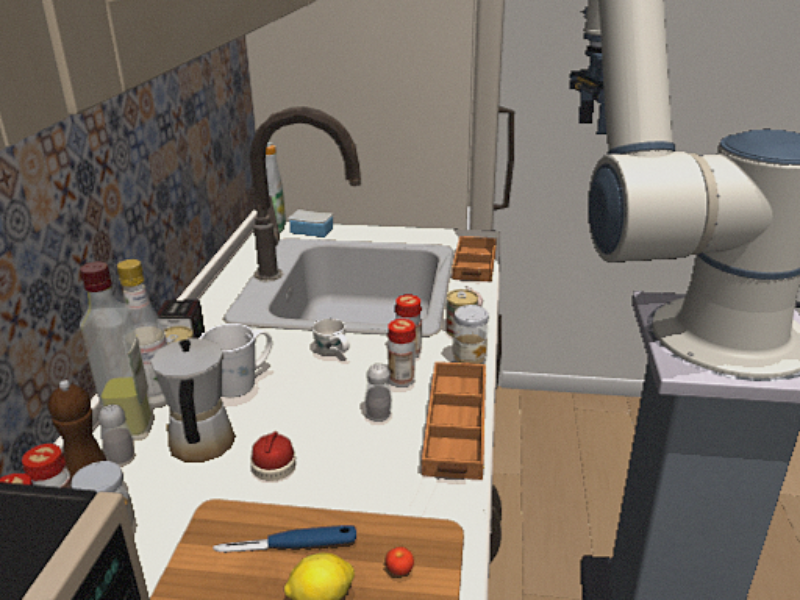

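The top view (800x600 px) shows caddy3 at (252,352), caddy2 at (561,349), honey at (345,358), tin at (403,345) and garlic at (447,350). The spices are at (302,297) and (350,297), salt at (252,286) and the cup at (348,222). In the side view everything is upright, with the gripper at upper right.

```bash
cat > h.py <<'E'
import numpy as np,cv2
def cloud(f):
    K,T,z=f["mtx"],f["T"],f["z_map"]
    v,u=np.indices(z.shape); p=np.stack([(u-K[0,2])/K[0,0]*z,(v-K[1,2])/K[1,1]*z,z,np.ones_like(z)],-1)@T.T
    P=p[...,:3]; P[z==0]=np.nan; return P
def ray(f,u,v,h):
    K,T=f["mtx"],f["T"]; d=T[:3,:3]@[(u-K[0,2])/K[0,0],(v-K[1,2])/K[1,1],1]; c=T[:3,3]
    return c+d*(h-c[2])/d[2]
E
python3 - <<'E'
from h import *
f=np.load("top0.npz");P=cloud(f)
it=dict(honey=(345,358,.095),tin=(403,345,.072),garlic=(447,350,.051),spR=(350,297,.106),spL=(302,297,.106),salt=(252,286,.09),cup=(348,222,.049))
for n,(u,v,h) in it.items():
    r=ray(f,u*.64,v*.64,h); d=np.hypot(P[...,0]-r[0],P[...,1]-r[1])
    m=(d<.045)&(P[...,2]>h-(.012 if n!="garlic" else .04))&(P[...,2]<h+.03); k,l,s,c=cv2.connectedComponentsWithStats(m.astype(np.uint8))
    if k<2: print(n,"none",r,np.nanmax(P[...,2][d<.03]));continue
    i=1+s[1:,4].argmax(); Q=P[l==i]; (cu,cv_),rad=cv2.minEnclosingCircle(np.argwhere(l==i)[:,::-1].astype(np.float32))
    print(n,s[i,4],"mean",Q.mean(0).round(4),"ext",np.ptp(Q,0).round(3),"mid",((Q.max(0)+Q.min(0))/2).round(4),"circ",ray(f,cu,cv_,h).round(4)[:2])
hsv=cv2.cvtColor(f["color"],cv2.COLOR_RGB2HSV)
for n,(u,v) in dict(c3=(252,352),c2=(561,349)).items():
    u*=.64;v*=.64
    m=((hsv[...,0]<20)&(hsv[...,1]>110)&(P[...,2]>-.01)&(P[...,2]<.05)).astype(np.uint8)
    w=np.zeros_like(m);w[int(v)-25:int(v)+25,int(u)-52:int(u)+52]=1
    m&=w;k,l,s,c=cv2.connectedComponentsWithStats(m);i=1+s[1:,4].argmax()
    top=(l==i)&(P[...,2]>.018)
    pts=np.argwhere(l==i)[:,::-1].astype(np.float32); 
    W=np.array([ray(f,a,b,.03)[:2] for a,b in pts],np.float32); r=cv2.minAreaRect(W)
    W2=P[top][:,:2].astype(np.float32); print(n,r,"rim",cv2.minAreaRect(W2),s[i], "z",np.percentile(P[l==i][:,2],[5,50,95]))
E
```

```text
honey 369 mean [0.4647 0.1374 0.0955] ext [0.057 0.054 0.017] mid [0.4641 0.1374 0.0927] circ [0.4647 0.1374]
tin 342 mean [0.485  0.0377 0.07  ] ext [0.055 0.055 0.015] mid [0.4853 0.038  0.0706] circ [0.4852 0.038 ]
garlic 220 mean [ 0.4732 -0.0441  0.0345] ext [0.048 0.046 0.033] mid [ 0.4736 -0.0446  0.0379] circ [ 0.4731 -0.0434]
spR 222 mean [0.5713 0.1254 0.1066] ext [0.043 0.043 0.02 ] mid [0.5723 0.1252 0.105 ] circ [0.5714 0.1256]
spL 223 mean [0.5714 0.2079 0.1067] ext [0.042 0.042 0.019] mid [0.5705 0.208  0.1041] circ [0.5718 0.208 ]
salt 119 mean [0.593  0.3022 0.086 ] ext [0.03  0.033 0.016] mid [0.5937 0.3035 0.0866] circ [0.5931 0.3014]
cup 144 mean [0.7048 0.1376 0.0476] ext [0.064 0.063 0.018] mid [0.7064 0.1328 0.0466] circ [0.7022 0.1353]
c3 ((0.476407527923584, 0.3072824478149414), (0.0816839262843132, 0.25121256709098816), 1.1667250394821167) rim ((0.4763607680797577, 0.30849847197532654), (0.08188335597515106, 0.252159982919693), 1.23313307762146) [ 117  210   90   32 2515] z [0.00166237 0.00693369 0.03130096]
c2 ((0.4736063480377197, -0.24808330833911896), (0.17189361155033112, 0.08134213835000992), 89.16020202636719) rim ((0.47363293170928955, -0.24903172254562378), (0.17388004064559937, 0.08146628737449646), 89.13240051269531) [ 328  209   62   30 1741] z [0.00232951 0.0075056  0.03202249]
```

```bash
cat >> h.py <<'E'
def go(x,y,z):
    from bench import bot
    s=bot.sense();e=s["eef_pos"];R=s["tcp_rot"];d=R.T@(np.array([x,y,z])-e)/.03
    tgt=np.array([[0,1,0],[1,0,0],[0,0,-1.]]).T
    rv=np.degrees(cv2.Rodrigues(R.T@np.array([[0,1,0],[1,0,0],[0,0,-1.]]))[0].ravel())/10
    print("t",round(s["time"],2),"e",e.round(4),"shift",d.round(2),"turn",rv.round(2),"w",round(s["width"]*91.2,1),"gf",round(s["grasp_force"],1),"F",s["wrist_force"].round(1))
E
python3 -m pendant '[[[0,0,0,0,0,-0.88],[0,0,0,0,0,-0.88],[0,0,0,0,0,-0.88],[0,0,0,0,0,-0.88],[0,0,0,0,0,-0.88],[0,0,0,0,0,-0.88],[0,0,0,0,0,-0.88],[0,0,0,0,0,-0.88]]]' 91 25
python3 -m pendant '[[[1,0,0,0,0,0],[1,0,0,0,0,0],[1,0,0,0,0,0],[1,0,0,0,0,0],[1,0,0,0,0,0],[1,0,0,0,0,0],[1,0,0,0,0,0],[1,0,0,0,0,0],[1,0,0,0,0,0],[1,0,0,0,0,0]]]'
python3 -m pendant '[[[1,0.85,0,0,0,0],[1,0.85,0,0,0,0],[1,0.85,0,0,0,0],[1,0.85,0,0,0,0],[1,0.85,0,0,0,0],[1,0.85,0,0,0,0],[1,0.85,0,0,0,0],[1,0.85,0,0,0,0],[1,0.85,0,0,0,0],[0,0,0,0,0,0]]]'
python3 -c "from h import *;go(.485,.038,.15);go(.485,.038,.035)"
```

```text
time: 1.1
eef_pos: [0.2095, -0.5886, 0.2136]
tcp_rot: [[-0.005, 1.0, -0.0], [1.0, 0.005, 0.001], [0.001, -0.0, -1.0]]
wrist_force: [-0.4, 0.2, 0.0]
width: 0.996
grasp_force: 0.0
time: 2.35
eef_pos: [0.2094, -0.2877, 0.2138]
tcp_rot: [[0.0, 1.0, -0.0], [1.0, -0.0, 0.0], [0.0, -0.0, -1.0]]
wrist_force: [0.1, -0.1, 0.3]
width: 0.998
grasp_force: 0.0
time: 3.6
eef_pos: [0.4403, -0.0173, 0.2137]
tcp_rot: [[-0.002, 1.0, 0.0], [1.0, 0.002, 0.0], [0.0, 0.0, -1.0]]
wrist_force: [-1.2, 0.2, 0.1]
width: 0.996
grasp_force: 0.0
t 3.6 e [ 0.4403 -0.0173  0.2137] shift [1.84 1.49 2.12] turn [ 0.   -0.    0.01] w 90.8 gf 0.0 F [-1.2  0.2  0.1]
t 3.6 e [ 0.4403 -0.0173  0.2137] shift [1.84 1.49 5.96] turn [ 0.   -0.    0.01] w 90.8 gf 0.0 F [-1.2  0.2  0.1]
```

```bash

python3 -m pendant '[[[0.92,0.75,0.5,0,0,0],[0.92,0.74,0.6,0,0,0],[0,0,0,0,0,0],[0,0,1,0,0,0],[0,0,1,0,0,0],[0,0,1,0,0,0],[0,0,1,0,0,0],[0,0,0.86,0,0,0],[0,0,0,0,0,0]]]'
python3 -c "from h import *;go(.485,.038,.035)"
python3 -m pendant '[[[0,0,0,0,0,0],[0,0,0,0,0,0],[0,0,0,0,0,0],[0,0,0,0,0,0],[0,0,0,0,0,0],[0,0,0,0,0,0],[0,0,0,0,0,0],[0,0,0,0,0,0]]]' 0 25
python3 -c "from h import *;go(.485,.038,.17)"
```

```text
time: 4.72
eef_pos: [0.4823, 0.0354, 0.0344]
tcp_rot: [[0.001, 1.0, -0.003], [1.0, -0.001, 0.0], [0.0, -0.003, -1.0]]
wrist_force: [0.2, 0.1, 0.4]
width: 1.002
grasp_force: 0.0
t 4.72 e [0.4823 0.0354 0.0344] shift [ 0.09  0.09 -0.02] turn [-0.02 -0.   -0.01] w 91.4 gf 0.0 F [0.2 0.1 0.4]
time: 5.72
eef_pos: [0.4841, 0.0363, 0.0356]
tcp_rot: [[0.0, 1.0, 0.001], [1.0, -0.0, -0.0], [-0.0, 0.001, -1.0]]
wrist_force: [-0.2, -1.8, 8.7]
width: 0.621
grasp_force: 25.0
t 5.72 e [0.4841 0.0363 0.0356] shift [ 0.06  0.03 -4.48] turn [ 0.  0. -0.] w 56.7 gf 25.0 F [-0.2 -1.8  8.7]
```

```bash

python3 -m pendant '[[[0,0,-0.5,0,0,0],[0,0,-1,0,0,0],[0,0,-1,0,0,0],[0,0,-1,0,0,0],[0.42,0,-1,0,0,0],[1,-0.1,0,0,0,0],[1,-0.1,0,0,0,0],[1,0,0,0,0,0],[1,0,0,0,0,0],[1,0,0,0,0,0]]]'
python3 -m pendant '[[[1,0,0,0,0,0],[0,0,0.5,0,0,0],[0,0,1,0,0,0],[0,0,0.5,0,0,0],[0,0,0,0,0,0],[0,0,0,0,0,0]]]'
python3 -c "from h import *;go(.478,.229,.042)"
python3 - <<'E'
from bench import cams
import cv2,numpy as np
f=cams.grab_frame("side");cv2.imwrite("pics/s1.png",cv2.resize(f["color"][100:330,180:420,::-1],(800,600)))
E
```

```text
time: 6.98
eef_pos: [0.4776, 0.1998, 0.1701]
tcp_rot: [[0.0, 1.0, -0.0], [1.0, -0.0, -0.0], [-0.0, -0.0, -1.0]]
wrist_force: [0.6, -0.8, -1.3]
width: 0.626
grasp_force: 25.0
time: 7.72
eef_pos: [0.4783, 0.2287, 0.1107]
tcp_rot: [[0.001, 1.0, 0.001], [1.0, -0.001, 0.0], [0.0, 0.001, -1.0]]
wrist_force: [-0.4, 0.4, -1.3]
width: 0.624
grasp_force: 25.0
t 7.72 e [0.4783 0.2287 0.1107] shift [ 0.01 -0.01  2.29] turn [ 0. -0. -0.] w 56.9 gf 25.0 F [-0.4  0.4 -1.3]
```

View pics/s1.png

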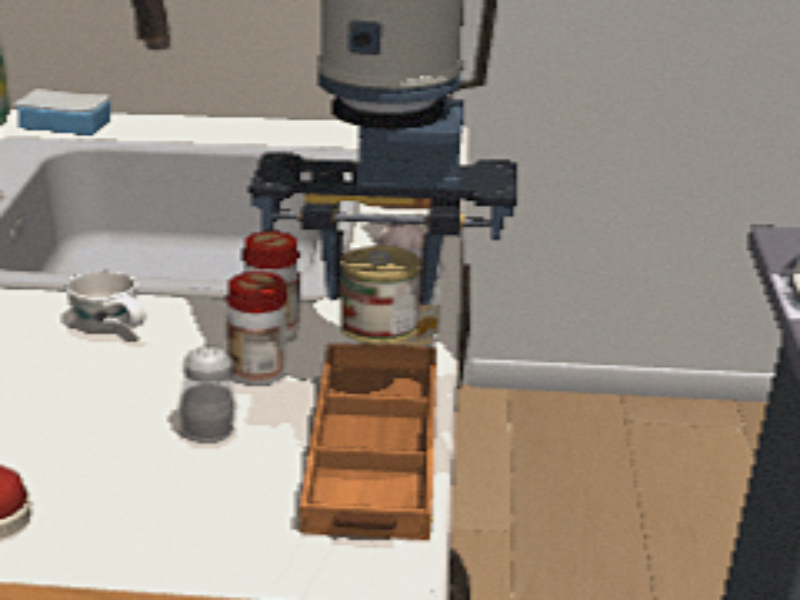

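The tin is held upright at (380,295), above the far compartment of caddy3 (shadow at 380,385). I'll lower it.

```bash

python3 -m pendant '[[[0,0,0.8,0,0,0],[0,0,0.8,0,0,0],[0,0,0.4,0,0,0],[0,0,0.2,0,0,0],[0,0,0.1,0,0,0],[0,0,0,0,0,0]]]'
python3 -c "from h import *;go(.478,.229,.040)"
```

```text
time: 8.52
eef_pos: [0.4782, 0.229, 0.0415]
tcp_rot: [[0.0, 1.0, 0.001], [1.0, -0.0, 0.0], [0.0, 0.001, -1.0]]
wrist_force: [-0.5, 0.1, -1.3]
width: 0.627
grasp_force: 25.0
t 8.53 e [0.4782 0.229  0.0415] shift [ 0.   -0.01  0.05] turn [ 0. -0. -0.] w 57.2 gf 25.0 F [-0.5  0.1 -1.3]
```

```bash

python3 -m pendant '[[[0,0,0.06,0,0,0],[0,0,0,0,0,0],[0,0,0,0,0,0],[0,0,0,0,0,0],[0,0,0,0,0,0]]]' 88
python3 -m pendant '[[[0,0,-0.6,0,0,0],[0,0,-1,0,0,0],[0,0,-1,0,0,0],[-0.1,1,-0.5,0,0,0],[-0.3,1,0,0,0,0],[-0.3,1,0,0,0,0],[0,0.1,0,0,0,0],[0,0,0,0,0,0]]]' - 25
python3 -m pendant '[[[0,0,0,0,0,0],[0,0,0,0,0,0]]]' 70
python3 -c "from h import *;go(.5714,.208,.046)"
```

```text
time: 9.15
eef_pos: [0.4779, 0.2289, 0.0393]
tcp_rot: [[0.0, 1.0, 0.0], [1.0, -0.0, 0.0], [0.0, 0.0, -1.0]]
wrist_force: [-0.6, -0.7, -0.1]
width: 0.967
grasp_force: 0.0
time: 10.15
eef_pos: [0.5703, 0.2079, 0.132]
tcp_rot: [[0.0, 1.0, -0.001], [1.0, -0.0, -0.0], [-0.0, -0.001, -1.0]]
wrist_force: [-0.3, 0.5, 0.3]
width: 0.97
grasp_force: 0.0
time: 10.4
eef_pos: [0.5703, 0.2081, 0.1324]
tcp_rot: [[-0.0, 1.0, -0.0], [1.0, 0.0, -0.0], [-0.0, -0.0, -1.0]]
wrist_force: [-0.3, 0.7, 1.1]
width: 0.788
grasp_force: 0.0
t 10.4 e [0.5703 0.2081 0.1324] shift [-0.    0.04  2.88] turn [-0.  0.  0.] w 71.9 gf 0.0 F [-0.3  0.7  1.1]
```

```bash

python3 -m pendant '[[[0,0.04,0.9,0,0,0],[0,0,1,0,0,0],[0,0,0.7,0,0,0],[0,0,0.28,0,0,0],[0,0,0,0,0,0],[0,0,0,0,0,0]]]'
python3 -m pendant '[[[0,0,0,0,0,0],[0,0,0,0,0,0],[0,0,0,0,0,0],[0,0,0,0,0,0],[0,0,0,0,0,0]]]' 0 25
python3 -m pendant '[[[0,0,-0.6,0,0,0],[0,0,-1,0,0,0],[0,0,-1,0,0,0],[0,0,-1,0,0,0],[0.5,-0.5,0,0,0,0],[0.9,-0.9,0,0,0,0],[1,-0.9,0,0,0,0],[0.9,-0.9,0,0,0,0],[0,0,0,0,0,0]]]'
python3 -c "from h import *;go(.4764,.308,.051)"
```

```text
time: 11.15
eef_pos: [0.5726, 0.2081, 0.0468]
tcp_rot: [[0.0, 1.0, 0.001], [1.0, -0.0, 0.0], [0.0, 0.001, -1.0]]
wrist_force: [-1.0, 0.3, -0.1]
width: 0.768
grasp_force: 0.0
time: 11.78
eef_pos: [0.5722, 0.2079, 0.0461]
tcp_rot: [[0.0, 1.0, 0.0], [1.0, -0.0, 0.0], [0.0, 0.0, -1.0]]
wrist_force: [-0.1, -0.4, 4.0]
width: 0.478
grasp_force: 25.0
time: 12.9
eef_pos: [0.4733, 0.3085, 0.1537]
tcp_rot: [[-0.003, 1.0, -0.002], [1.0, 0.003, -0.0], [-0.0, -0.002, -1.0]]
wrist_force: [-0.0, -0.7, -1.3]
width: 0.481
grasp_force: 25.0
t 12.9 e [0.4733 0.3085 0.1537] shift [-0.02  0.11  3.42] turn [-0.01  0.    0.02] w 43.9 gf 25.0 F [-0.  -0.7 -1.3]
```

```bash

python3 -m pendant '[[[0,0.05,0.8,0,0,0],[0,0,1,0,0,0],[0,0,0.9,0,0,0],[0,0,0.5,0,0,0],[0,0,0.2,0,0,0],[0,0,0,0,0,0],[0,0,0,0,0,0]]]'
python3 -c "from h import *;go(.4764,.308,.051)"
python3 -m pendant '[[[0,0,0,0,0,0],[0,0,0,0,0,0],[0,0,0,0,0,0],[0,0,0,0,0,0]]]' 72
python3 -m pendant '[[[0,0,-0.6,0,0,0],[0,0,-1,0,0,0],[0,0,-1,0,0,0],[0,0,-0.2,0,0,0],[0,0.9,0,0,0,0],[-0.1,1,0,0,0,0],[-0.1,1,0,0,0,0],[0,1,0,0,0,0],[0,0,0,0,0,0],[0,0,0,0,0,0]]]'
python3 -c "from h import *;go(.593,.3018,.033)"
```

```text
time: 13.78
eef_pos: [0.4781, 0.3071, 0.0527]
tcp_rot: [[0.0, 1.0, 0.001], [1.0, -0.0, 0.001], [0.001, 0.001, -1.0]]
wrist_force: [0.3, -0.8, -2.0]
width: 0.481
grasp_force: 25.0
t 13.78 e [0.4781 0.3071 0.0527] shift [ 0.03 -0.06  0.06] turn [ 0.01 -0.   -0.  ] w 43.8 gf 25.0 F [ 0.3 -0.8 -2. ]
time: 14.28
eef_pos: [0.4776, 0.3069, 0.052]
tcp_rot: [[0.0, 1.0, 0.0], [1.0, -0.0, 0.0], [0.0, 0.0, -1.0]]
wrist_force: [-0.2, 0.5, -1.0]
width: 0.788
grasp_force: 0.0
time: 15.52
eef_pos: [0.5936, 0.3006, 0.135]
tcp_rot: [[0.0, 1.0, -0.002], [1.0, -0.0, -0.001], [-0.001, -0.002, -1.0]]
wrist_force: [0.0, -0.3, 0.4]
width: 0.789
grasp_force: 0.0
t 15.53 e [0.5936 0.3006 0.135 ] shift [ 0.04 -0.02  3.4 ] turn [-0.01  0.   -0.  ] w 71.9 gf 0.0 F [ 0.  -0.3  0.4]
```

```bash

python3 -m pendant '[[[0.03,0,0.9,0,0,0],[0,0,1,0,0,0],[0,0,0.8,0,0,0],[0,0,0.53,0,0,0],[0,0,0,0,0,0],[0,0,0,0,0,0]]]'
python3 -m pendant '[[[0,0,0,0,0,0],[0,0,0,0,0,0],[0,0,0,0,0,0],[0,0,0,0,0,0],[0,0,0,0,0,0]]]' 0 25
python3 -m pendant '[[[0,0,-0.6,0,0,0],[0,0,-1,0,0,0],[0,0,-1,0,0,0],[0,0,-0.4,0,0,0],[1,-0.3,0,0,0,0],[1,-0.9,0,0,0,0],[0.87,-0.9,0,0,0,0],[0,-0.9,0,0,0,0],[0,-0.9,0,0,0,0],[0,0,0,0,0,0]]]'
python3 -c "from h import *;go(.475,.387,.043)"
```

```text
time: 16.27
eef_pos: [0.595, 0.302, 0.0399]
tcp_rot: [[0.0, 1.0, 0.001], [1.0, -0.0, 0.0], [0.0, 0.001, -1.0]]
wrist_force: [0.5, 1.0, 0.8]
width: 0.792
grasp_force: 0.0
time: 16.9
eef_pos: [0.5946, 0.3018, 0.0391]
tcp_rot: [[0.0, 1.0, -0.0], [1.0, -0.0, -0.0], [-0.0, -0.0, -1.0]]
wrist_force: [-0.7, -0.1, 2.0]
width: 0.414
grasp_force: 24.9
time: 18.15
eef_pos: [0.4758, 0.3878, 0.129]
tcp_rot: [[-0.001, 1.0, -0.001], [1.0, 0.001, -0.001], [-0.001, -0.001, -1.0]]
wrist_force: [0.5, 0.1, -1.1]
width: 0.413
grasp_force: 24.7
t 18.15 e [0.4758 0.3878 0.129 ] shift [-0.02 -0.02  2.87] turn [-0.01  0.    0.01] w 37.7 gf 24.7 F [ 0.5  0.1 -1.1]
```

```bash
python3 - <<'E'
from bench import cams
import cv2,numpy as np
f=cams.grab_frame("side");cv2.imwrite("pics/s2.png",cv2.resize(f["color"][120:320,190:400,::-1],(800,600)))
E
```

```text
(no output)
```

View pics/s2.png

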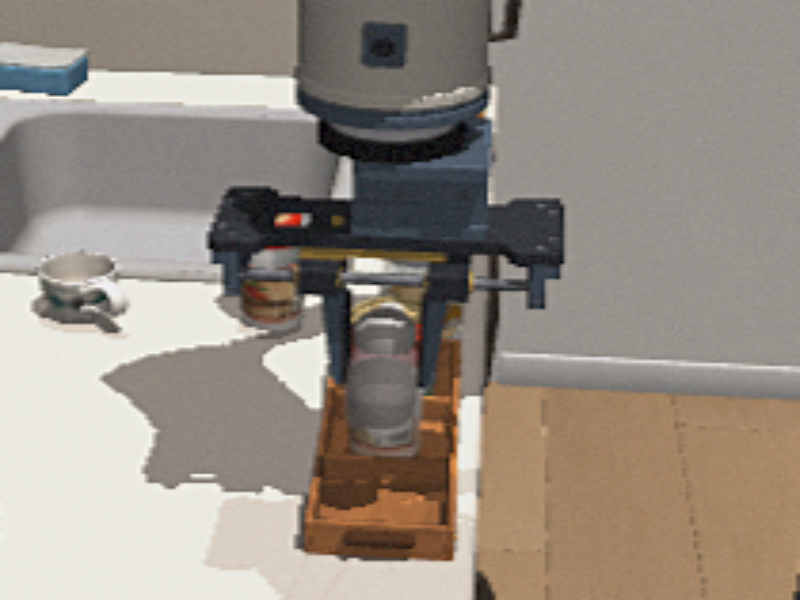

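The salt shaker at (383,385) hangs upright in the grip over the near compartment (shadow at 370,490). I'll lower it.

```bash

python3 -m pendant '[[[0,0,0.8,0,0,0],[0,0,0.9,0,0,0],[0,0,0.7,0,0,0],[0,0,0.3,0,0,0],[0,0,0.1,0,0,0],[0,0,0,0,0,0],[0,0,0,0,0,0]]]'
python3 -c "from h import *;go(.475,.387,.044)"
```

```text
time: 19.08
eef_pos: [0.4781, 0.3881, 0.0458]
tcp_rot: [[0.0, 1.0, 0.001], [1.0, -0.0, 0.001], [0.001, 0.001, -1.0]]
wrist_force: [0.7, -0.0, -0.2]
width: 0.408
grasp_force: 24.7
t 19.07 e [0.4781 0.3881 0.0458] shift [-0.04 -0.1   0.06] turn [ 0.01 -0.   -0.  ] w 37.2 gf 24.7 F [ 0.7 -0.  -0.2]
```

```bash

python3 -m pendant '[[[0,0,0.06,0,0,0],[0,0,0,0,0,0],[0,0,0,0,0,0],[0,0,0,0,0,0],[0,0,0,0,0,0]]]' 72
python3 -m pendant '[[[0,0,-0.6,0,0,0],[0,0,-1,0,0,0],[0,0,-1,0,0,0],[0,0,-0.7,0,0,0],[-1,0,0,0,0,0],[-1,-0.1,0,0,0,0],[-1,-0.1,0,0,0,0],[-1,-0.1,0,0,0,0],[-1,-0.1,0,0,0,0],[-1,0,0,0,0,0]]]'
python3 -m pendant '[[[-1,0,0,0,0,0],[-1,0,0,0,0,0],[-0.35,0,0,0,0,0],[0,0,0,0,0,0],[0,0,0,0,0,0]]]' 88
python3 -c "from h import *;go(.4647,.1374,.046)"
```

```text
time: 19.7
eef_pos: [0.4777, 0.3879, 0.0432]
tcp_rot: [[0.0, 1.0, -0.0], [1.0, -0.0, 0.0], [0.0, -0.0, -1.0]]
wrist_force: [-0.6, 0.1, 1.8]
width: 0.792
grasp_force: 0.0
time: 20.95
eef_pos: [0.4656, 0.2071, 0.1435]
tcp_rot: [[0.0, 1.0, 0.001], [1.0, -0.0, 0.0], [0.0, 0.001, -1.0]]
wrist_force: [-0.0, 0.4, 0.3]
width: 0.791
grasp_force: 0.0
time: 21.58
eef_pos: [0.4658, 0.1381, 0.1425]
tcp_rot: [[-0.0, 1.0, 0.0], [1.0, 0.0, 0.0], [0.0, 0.0, -1.0]]
wrist_force: [-0.4, -0.3, 0.3]
width: 0.964
grasp_force: 0.0
t 21.57 e [0.4658 0.1381 0.1425] shift [-0.03 -0.04  3.22] turn [ 0. -0.  0.] w 87.9 gf 0.0 F [-0.4 -0.3  0.3]
```

```bash

python3 -m pendant '[[[0,0,0.9,0,0,0],[0,0,1,0,0,0],[0,0,0.9,0,0,0],[0,0,0.4,0,0,0],[0,0,0,0,0,0],[0,0,0,0,0,0]]]'
python3 -m pendant '[[[0,0,0,0,0,0],[0,0,0,0,0,0],[0,0,0,0,0,0],[0,0,0,0,0,0],[0,0,0,0,0,0]]]' 0 30
python3 -m pendant '[[[0,0,-0.6,0,0,0],[0,0,-1,0,0,0],[0,0,-1,0,0,0],[-0.4,0,0,0,0,0],[-0.9,0,0,0,0,0],[-1,0,0,0,0,0],[-1,0,0,0,0,0],[-1,0,0,0,0,0],[-1,0,0,0,0,0],[-1,0,0,0,0,0]]]'
python3 -m pendant '[[[-1,0,0,0,0,0],[-1,0,0,0,0,0],[-1,0,0,0,0,0],[-1,0,0,0,0,0],[-1,0.1,0,0,0,0],[-1,0.1,0,0,0,0],[-1,0.1,0,0,0,0],[-0.8,0,0,0,0,0],[0,0,0,0,0,0],[0,0,0,0,0,0]]]'
python3 -c "from h import *;go(.473,-.288,.051)"
```

```text
time: 22.32
eef_pos: [0.4661, 0.1377, 0.047]
tcp_rot: [[0.0, 1.0, 0.001], [1.0, -0.0, 0.0], [0.0, 0.001, -1.0]]
wrist_force: [-0.2, 0.2, -0.7]
width: 0.967
grasp_force: 0.0
time: 22.95
eef_pos: [0.4655, 0.1373, 0.0464]
tcp_rot: [[0.0, 1.0, -0.0], [1.0, -0.0, -0.0], [-0.0, -0.0, -1.0]]
wrist_force: [-1.8, -0.5, 6.5]
width: 0.629
grasp_force: 30.0
time: 24.2
eef_pos: [0.4647, -0.053, 0.1231]
tcp_rot: [[0.001, 1.0, -0.002], [1.0, -0.001, 0.0], [0.0, -0.002, -1.0]]
wrist_force: [0.5, 0.4, -1.9]
width: 0.63
grasp_force: 30.0
time: 25.45
eef_pos: [0.4739, -0.2852, 0.1237]
tcp_rot: [[0.001, 1.0, -0.001], [1.0, -0.001, 0.001], [0.001, -0.001, -1.0]]
wrist_force: [0.2, -0.9, -1.9]
width: 0.63
grasp_force: 30.0
t 25.45 e [ 0.4739 -0.2852  0.1237] shift [-0.1  -0.03  2.42] turn [-0.01 -0.01 -0.  ] w 57.5 gf 30.0 F [ 0.2 -0.9 -1.9]
```

```bash

python3 -m pendant '[[[-0.05,0,0.8,0,0,0],[0,0,0.8,0,0,0],[0,0,0.5,0,0,0],[0,0,0.2,0,0,0],[0,0,0.05,0,0,0],[0,0,0,0,0,0],[0,0,0,0,0,0]]]'
python3 -c "from h import *;go(.473,-.288,.051)"
python3 - <<'E'
from bench import cams
from h import *
f=cams.grab_frame("side");cv2.imwrite("pics/s3.png",cv2.resize(f["color"][60:220,240:380,::-1],(525,600),interpolation=cv2.INTER_CUBIC))
E
```

```text
time: 26.32
eef_pos: [0.4748, -0.2873, 0.0543]
tcp_rot: [[0.0, 1.0, 0.001], [1.0, -0.0, -0.001], [-0.001, 0.001, -1.0]]
wrist_force: [0.3, 0.5, -2.8]
width: 0.629
grasp_force: 30.0
t 26.32 e [ 0.4748 -0.2873  0.0543] shift [-0.02 -0.06  0.11] turn [ 0.  0. -0.] w 57.4 gf 30.0 F [ 0.3  0.5 -2.8]
```

View pics/s3.png

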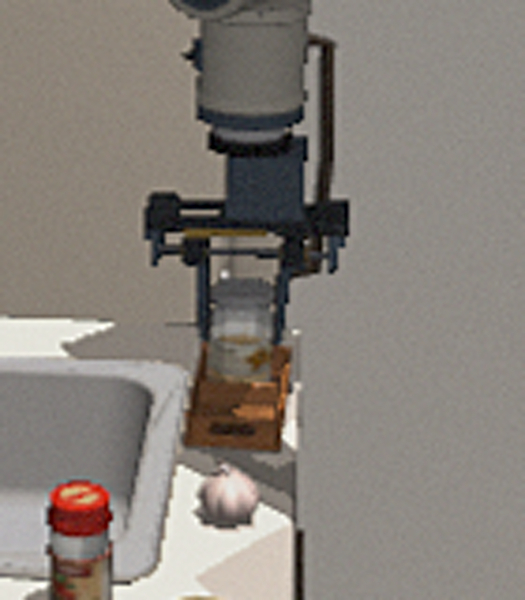

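The honey is at (242,330) in the far compartment of caddy2, upright, and the garlic at (230,495) hasn't moved. I'll release the honey and fetch the last spice jar.

```bash

python3 -m pendant '[[[0,0,0.1,0,0,0],[0,0,0,0,0,0],[0,0,0,0,0,0],[0,0,0,0,0,0],[0,0,0,0,0,0]]]' 88
python3 -m pendant '[[[0,0,-0.6,0,0,0],[0,0,-1,0,0,0],[0,0,-1,0,0,0],[0,0,-0.4,0,0,0],[1,0,0,0,0,0],[1,0,0,0,0,0],[1,0,0,0,0,0],[1,0,0,0,0,0],[1,0,0,0,0,0],[1,0,0,0,0,0]]]'
python3 -m pendant '[[[1,0.4,0,0,0,0],[1,0.5,0,0,0,0],[1,0.5,0,0,0,0],[1,0.5,0,0,0,0],[1,0.5,0,0,0,0],[1,0.5,0,0,0,0],[1,0.3,0,0,0,0],[0.7,0,0,0,0,0],[0,0,0,0,0,0],[0,0,0,0,0,0]]]' 72
python3 -c "from h import *;go(.5714,.1254,.046)"
```

```text
time: 27.0
eef_pos: [0.4745, -0.2871, 0.0507]
tcp_rot: [[0.0, 1.0, 0.0], [1.0, -0.0, -0.0], [-0.0, 0.0, -1.0]]
wrist_force: [0.4, 0.3, 0.7]
width: 0.964
grasp_force: 0.0
time: 28.25
eef_pos: [0.4742, -0.1061, 0.1401]
tcp_rot: [[0.0, 1.0, -0.001], [1.0, -0.0, 0.0], [0.0, -0.001, -1.0]]
wrist_force: [-0.9, 0.1, -0.7]
width: 0.963
grasp_force: 0.0
time: 29.5
eef_pos: [0.5701, 0.1232, 0.1405]
tcp_rot: [[0.0, 1.0, -0.001], [1.0, -0.0, -0.0], [-0.0, -0.001, -1.0]]
wrist_force: [-0.1, -0.5, -0.1]
width: 0.79
grasp_force: 0.0
t 29.5 e [0.5701 0.1232 0.1405] shift [0.07 0.04 3.15] turn [-0.  0. -0.] w 72.1 gf 0.0 F [-0.1 -0.5 -0.1]
```

```bash

python3 -m pendant '[[[0.03,0.04,0.9,0,0,0],[0,0,1,0,0,0],[0,0,0.85,0,0,0],[0,0,0.4,0,0,0],[0,0,0,0,0,0],[0,0,0,0,0,0]]]'
python3 -m pendant '[[[0,0,0,0,0,0],[0,0,0,0,0,0],[0,0,0,0,0,0],[0,0,0,0,0,0],[0,0,0,0,0,0]]]' 0 25
python3 -m pendant '[[[0,0,-0.6,0,0,0],[0,0,-1,0,0,0],[0,0,-1,0,0,0],[-0.55,-0.3,0,0,0,0],[-0.9,-0.5,0,0,0,0],[-1,-0.5,0,0,0,0],[-1,-0.5,0,0,0,0],[-1,-0.5,0,0,0,0],[-1,-0.5,0,0,0,0],[-1,-0.4,0,0,0,0]]]'
python3 -m pendant '[[[-1,0,0,0,0,0],[-1,0,0,0,0,0],[-1,0,0,0,0,0],[-1,0,0,0,0,0],[-0.7,0,0,0,0,0],[0,0,0,0,0,0],[0,0,0,0,0,0]]]'
python3 -c "from h import *;go(.474,-.209,.052)"
```

```text
time: 30.25
eef_pos: [0.5724, 0.1246, 0.0472]
tcp_rot: [[0.001, 1.0, 0.001], [1.0, -0.001, 0.0], [0.0, 0.001, -1.0]]
wrist_force: [-0.2, -0.3, 0.4]
width: 0.787
grasp_force: 0.0
time: 30.88
eef_pos: [0.5719, 0.1248, 0.0464]
tcp_rot: [[0.0, 1.0, 0.0], [1.0, -0.0, 0.0], [0.0, 0.0, -1.0]]
wrist_force: [-0.9, 0.2, 6.3]
width: 0.482
grasp_force: 25.0
time: 32.12
eef_pos: [0.4739, -0.0698, 0.1233]
tcp_rot: [[0.0, 1.0, -0.002], [1.0, -0.0, 0.0], [0.0, -0.002, -1.0]]
wrist_force: [0.6, -0.1, -1.1]
width: 0.485
grasp_force: 25.0
time: 33.0
eef_pos: [0.4752, -0.209, 0.1239]
tcp_rot: [[0.0, 1.0, -0.001], [1.0, -0.0, 0.001], [0.001, -0.001, -1.0]]
wrist_force: [0.8, -0.1, -0.6]
width: 0.486
grasp_force: 25.0
t 33.0 e [ 0.4752 -0.209   0.1239] shift [-0.   -0.04  2.4 ] turn [-0. -0. -0.] w 44.4 gf 25.0 F [ 0.8 -0.1 -0.6]
```

Next I'll place it, release, retract clear and check.

```bash

python3 -m pendant '[[[0,-0.04,0.8,0,0,0],[0,0,0.8,0,0,0],[0,0,0.5,0,0,0],[0,0,0.25,0,0,0],[0,0,0.08,0,0,0],[0,0,0,0,0,0],[0,0,0,0,0,0]]]'
python3 -c "from h import *;go(.474,-.209,.0515)"
python3 -m pendant '[[[0,0,0.02,0,0,0],[0,0,0,0,0,0],[0,0,0,0,0,0],[0,0,0,0,0,0],[0,0,0,0,0,0]]]' 72
python3 -m pendant '[[[0,0,-0.6,0,0,0],[0,0,-1,0,0,0],[0,0,-1,0,0,0],[0,0,-0.7,0,0,0],[0.5,-0.8,0,0,0,0],[0.5,-0.8,0,0,0,0],[0.5,-0.8,0,0,0,0],[0.5,-0.8,0,0,0,0],[0,0,0,0,0,0],[0,0,0,0,0,0]]]'
python3 - <<'E'
from bench import cams,bot
from h import *
f=cams.grab_frame("top");P=cloud(f);cv2.imwrite("pics/t4.png",cv2.resize(f["color"][120:260,100:420,::-1],(800,350)))
g=cams.grab_frame("side");cv2.imwrite("pics/s4.png",cv2.resize(g["color"][100:330,180:420,::-1],(626,600)))
for n,x,y,h in[("honey",.473,-.288,.1),("sp",.474,-.209,.111),("tin",.478,.229,.077),("sp",.4764,.308,.111),("salt",.475,.387,.095),("garlic",.473,-.044,.051),("cup",.705,.137,.049)]:
    m=(np.hypot(P[...,0]-x,P[...,1]-y)<.036)&(P[...,2]>h-.015)&(P[...,2]<h+.03);Q=P[m];print(n,len(Q),Q.mean(0).round(4) if len(Q) else "")
s=bot.sense();print(s["time"],s["eef_pos"])
E
```

```text
time: 33.88
eef_pos: [0.4748, -0.2098, 0.0518]
tcp_rot: [[0.0, 1.0, 0.001], [1.0, -0.0, -0.0], [-0.0, 0.001, -1.0]]
wrist_force: [0.2, 0.5, -1.4]
width: 0.48
grasp_force: 25.0
t 33.88 e [ 0.4748 -0.2098  0.0518] shift [ 0.03 -0.03  0.01] turn [ 0.  0. -0.] w 43.8 gf 25.0 F [ 0.2  0.5 -1.4]
time: 34.5
eef_pos: [0.4745, -0.2097, 0.0507]
tcp_rot: [[0.0, 1.0, 0.0], [1.0, -0.0, -0.0], [-0.0, 0.0, -1.0]]
wrist_force: [0.5, -0.2, 0.0]
width: 0.789
grasp_force: 0.0
time: 35.75
eef_pos: [0.3793, -0.1502, 0.15]
tcp_rot: [[0.0, 1.0, 0.001], [1.0, -0.0, -0.001], [-0.001, 0.001, -1.0]]
wrist_force: [0.4, -0.6, 0.6]
width: 0.787
grasp_force: 0.0
honey 379 [ 0.476  -0.2843  0.1009]
sp 200 [ 0.4801 -0.2068  0.1112]
tin 353 [0.4795 0.23   0.0746]
sp 241 [0.4788 0.3067 0.1111]
salt 129 [0.4779 0.3875 0.0903]
garlic 92 [ 0.4745 -0.0459  0.0409]
cup 141 [0.7059 0.1377 0.0469]
35.85 [ 0.37938938 -0.15024924  0.14979534]
```

View pics/t4.png

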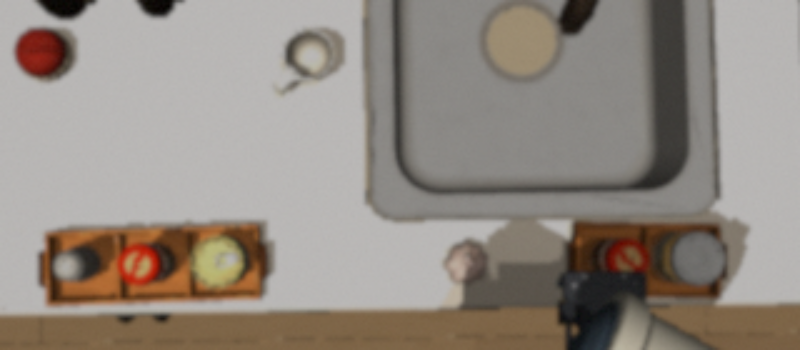

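View pics/s4.png

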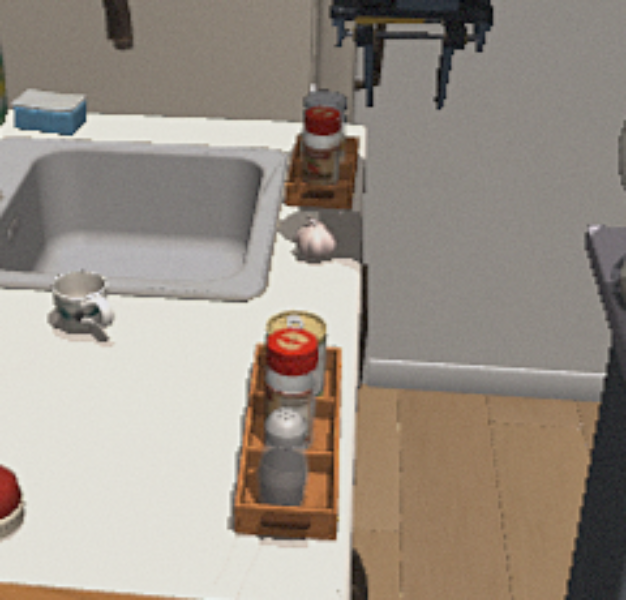

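The pictures show all five items upright, one to a compartment: salt (70,265), spice (140,263) and tin (218,260) in caddy3, spice (627,258) and honey (697,258) in caddy2. Measured heights fit them standing on the floors. The garlic and cup are where they were, and the gripper is clear.

```bash
python3 -c "from bench import bot;print(bot.finish_job())"
```

```text
the job is handed in; nothing more can be done
None
```

Both kits are made up and handed in at about 36 s: honey and one spice jar in caddy2, and the tin, salt shaker and other spice jar in caddy3. The last pictures showed all five upright in their own compartments and the garlic and cup where they stood; the hand-in gave no verdict.

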